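Proof pull on the bench spring gauge

TASK

Do the proof pull on the bench gauge: first push the tell-tale all the way back to zero, until it rests against the carriage. Then draw the D-handle out until the tell-tale's pointer stands opposite the tongue of the limit clip, without pulling past it, and keep it there for two seconds. Ease the handle fully home without letting it snap back, let go, and leave the tell-tale showing the reading and everything else on the bench where it is.

Things in the scene. Friction and masses are not known exactly. Their poses are not given: they have to be found in the camera images.
- gauge: Bench pull gauge, fixed: steel base plate 270 x 120 x 12 mm (x -40 to +230), on it an aluminium housing 40 mm wide (x -20 to +150), top 50 mm above the bench, with a slot on top, a white scale ledge 30 mm wide along its +y side (top 50 mm) and a grey clamp 69 mm tall at its +x end. Origin: on the bench, under the housing's centre line. Its handle is drawn out along its own -x; z up.
- pull (a joint): Travel of the sprung slide (D-handle, rod and carriage, one rigid piece) in m: 0 fully home, grows as the handle is drawn out along the gauge's -x, 0.115 at the end. The spring pulls it home with about 5 N at 0 and 16 N at 0.1.
- grip (a point): Middle of the D-handle's outer bar: level black round bar 12 mm thick, 72 mm long, along the gauge's y, centre 42 mm above the bench. Pinch it from above with one finger inside the D: the gap to the D's rear crossbar (10 mm thick, 55 mm nearer the housing between centres) is 44 mm free, 62 mm wide, only bench beneath. The housing begins 110 mm from the bar at home.
- push_face (a point): Centre of the front face (towards the handle) of the carriage, a steel block 16 x 22 mm on the housing, top 65 mm above the bench. It moves with the D-handle and pushes the tell-tale ahead of it, towards the handle.
- telltale (a joint): Position of the tell-tale along the slot in m: 0 at zero (against the carriage when the slide is home), grows towards the handle (gauge's -x), same scale as joint pull. It slides stiffly (about 1.5 N) and stays where it is left; the carriage only pushes it, it does not pull it back.
- knob (a point): On the tell-tale: a black upright block 14 mm along the slot, 24 mm across and 36 mm tall, standing on the housing (its top 86 mm above the bench). This point lies on its middle axis, 77 mm above the bench.
- pointer (a point): Tip of the tell-tale's pointer, a black blade 4 mm wide that reaches out over the scale ledge to the gauge's +y side, level with the middle of the knob along the slot; 36 mm off the centre line and 53.5 mm above the bench.
- limit: The limit clip, a dark steel clip on the outer (+y) edge of the scale ledge, fixed there: a block 28 mm long with a tongue 10 mm wide (along the scale) pointing at the slot. Origin: the middle of the tongue's end, 53.5 mm above the bench, 3 mm clear of the pointer's tip path; axes parallel to the gauge's. The clip's top is 60 mm above the bench.
- brick: Bystander: loose black power adapter 110 x 50 x 32 mm. Origin: centre of its underside.
- driver: Bystander: loose screwdriver with a blue handle, lying. Origin: under its middle; handle to its own -x.
- tape: Bystander: loose roll core, 92 mm across and 18 mm tall, lying flat. Origin: centre of its underside.
- cells: Bystander: loose black holder with two cells, 78 x 40 x 27 mm. Origin: centre of its underside.
- meter: Bystander: loose grey hand meter lying on its back, 170 x 85 x 44 mm. Origin: centre of its underside.
- wrench: Bystander: loose wrench, lying. Origin: under its middle.

How it is judged:
By the outcome, as a careful person would: the job done as asked, in the order asked, and still so for the second after the job is handed in, with the robot touching nothing.
It also fails if it takes over 58 s, if anything falls off the work surface, if the arm or the gripper's body presses on something with over 40 N, if the wrist force passes 120 N, or if a joint passes its speed limit or range.

ROBOT

A 7-joint arm with a two-finger parallel gripper is mounted at the origin on the work surface. World frame = base frame: x ahead of the robot, y to its left, z up, the work surface at z = 0. Lengths are in m, angles in rad, forces in N, time in s.
With the tool pointing down it reaches from about 0.35 to 0.9 m from the base axis. Payload 8.1 kg.
Tool frame: the origin (TCP) lies midway between the tips of the shut fingers; the grasp point (between the pads) lies behind it (arm.tcp_to_grasp is the z of the grasp point in the tool frame, in m); z points along the fingers, y is the line along which they close (so a half turn about z gives the same grasp; the last joint's range is limited). The gripper opens to 92 mm and grips with 3 to 60 N. Pads are 19 mm wide; open, the fingers measure 130 mm over their backs; the gripper's body (75 mm by 190 mm) begins 47 mm behind the grasp point.
Start: joints at [-1.436, 0.434, 0.025, 1.573, -0.012, 1.134, -0.075], TCP at [0.147, 0.607, 0.227] pointing down, gripper open.
Joint ranges: [-2.62, 2.62], [-0.44, 2.09], [-1.27, 1.32], [0.08, 2.57], [-1.32, 4.46], [0.12, 2], [-2.74, 2.74]. Speed limits (rad/s): [2.22, 2.22, 3.01, 3.01, 3.14, 3.14, 3.14].

INTERFACE

Orientations are given as a rotation vector (axis times angle).
In Python, from cell import readout, vision, arm gives the robot as it stands.
- The arm moves only by the tool carry_out, never from a script. Its argument "increments" is one flat list of numbers, 6 for each row, row after row: the shift along the world's x, y, z in mm, then the turn, a rotation vector about the world's x, y, z in rad. In form: [tx, ty, tz, wx, wy, wz, tx, ty, tz, wx, wy, wz, ...]. A call has 1 to 20 rows; each row shifts and turns the commanded pose from where the row before left it; what a row does not reach is not made up. A row lasts 1/8 s, in which the tool goes at most 62.5 mm and 10.7 degrees, less where a joint would pass 70% of its speed; a pose out of reach is approached as far as the arm can. A call with a gripper value outside its range is refused whole. "grip" is the closure, from 0 (fully open) to 1 (shut), set as the call begins (left out, the last holds). The fingers move at their own pace and stop on an object; "newtons" is the grip in N (left out, the last holds). Time passes only in rows, so rows that do not move let the fingers close. It gives the time, the measured TCP pose, the force, the opening and the grip force at its end, in the units of the state.
- readout.observe(): the state, without advancing time (a new reading comes with each control period).
- vision.get_image(name): name is "side" or "top"; returns the picture (420x560x3 uint8, red, green, blue); there is no depth.
- vision.calibration(name): a dict with "fov_y" (degrees; the focal length in pixels is half the picture's height over the tangent of half this angle, whatever the lens; pixels are square), "cx", "cy" (the principal point, pixels), "k1" (the pictures are not rectified: a ray, as slopes to the right and down, at radius r is drawn at 1 + k1 r^2 times it, then the intrinsics apply), "pose" (4x4, takes a point from camera to world coordinates). Camera axes: x right, y up, looking along -z (the intrinsics and any distortion apply to the point x, -y, -z); pixel columns grow to the right and rows downward; lengths in m; the calibration is good to about 2 mm. A picture is of the moment at which its call begins. calibration takes no time and is no camera call.
- arm.sign_off(): hands the job in; it is judged then, once.
The state is a dict: "clock": time; "joints": joint angles; "dq": joint speeds; "joint_efforts": joint torques, N m; "position": TCP position; "ee_rot": TCP orientation; "force": force on the tool from outside, world axes, zero at the start; "ft_torque": the same for the moment, N m; "width": opening from 0.0 (shut) to 1.0 (fully open); "gripper_force": force on a finger pad.
Only numpy, scipy, OpenCV 4.12 (cv2) and the standard library are available. Lean on these libraries where they do the work, as an engineer would, in place of code of your own. Each camera call takes 0.05 s, during which the arm holds its last target. There are 200 camera calls.

## Working session

There is one attempt and no reset: what is moved stays moved. The work goes in short steps, Python scripts to look and compute and a tool call to move; the robot and the scene stay as the last step left them, time stands still between calls to the robot, and variables do not carry over. Pictures are saved under pics/ and viewed, at most 10 in all, crops included, and the job is handed in when it is done.

Besides the shell and the picture viewer there is one more tool, called as a command line: name --argument value ..., lists and objects as JSON in quotes. carry_out: Moves the arm, as the interface text tells. Its arguments: {"type":"object","properties":{"increments":{"type":"array","items":{"type":"number"}},"grip":{"type":"number"},"newtons":{"type":"number"}},"required":["increments"]}

```bash
mkdir -p pics; cat > h.py <<'E'
import numpy as np, cv2
from cell import readout, vision, arm
def cam(n):
    c=vision.calibration(n); f=210/np.tan(np.radians(c['fov_y'])/2)
    return c,f
def proj(n,P):
    c,f=cam(n);T=np.linalg.inv(np.array(c['pose']));P=np.atleast_2d(P)
    p=P@T[:3,:3].T+T[:3,3]; s=np.c_[p[:,0]/-p[:,2],-p[:,1]/-p[:,2]]
    s=s*(1+c['k1']*(s**2).sum(1,keepdims=True)); return s*f+[c['cx'],c['cy']]
def ray(n,uv):
    c,f=cam(n);d=(np.array(uv,float)-[c['cx'],c['cy']])/f; s=d.copy()
    for _ in range(30): s=d/(1+c['k1']*(s@s))
    T=np.array(c['pose']); v=T[:3,:3]@np.array([s[0],-s[1],-1]); return T[:3,3],v
def atz(n,uv,z):
    o,v=ray(n,uv); return o+v*(z-o[2])/v[2]
def crop(n,fn,u0=0,v0=0,u1=560,v1=420,k=1):
    im=vision.get_image(n)[:,:,::-1][v0:v1,u0:u1]
    cv2.imwrite('pics/'+fn,cv2.resize(im,None,fx=k,fy=k,interpolation=cv2.INTER_CUBIC))
E
python3 - <<'E'
from h import *
a=vision.get_image('top');b=vision.get_image('side')
cv2.imwrite('pics/t0.png',a[:,:,::-1]);cv2.imwrite('pics/s0.png',b[:,:,::-1])
for n in('top','side'):
  c=vision.calibration(n);print(n,c['fov_y'],c['k1'],np.round(c['pose'],3).tolist())
print(readout.observe(),arm.tcp_to_grasp)
E
```

```text
top 53.81763057894594 0.030229393242239437 [[0.019, 0.99, -0.138, 0.395], [-1.0, 0.021, 0.013, -0.012], [0.015, 0.137, 0.99, 1.175], [0.0, 0.0, 0.0, 1.0]]
side 43.84321770260506 0.028066283951788073 [[0.716, 0.348, -0.606, -0.168], [-0.698, 0.371, -0.612, -0.768], [0.011, 0.861, 0.508, 0.689], [0.0, 0.0, 0.0, 1.0]]
{'clock': 0.1, 'joints': array([-1.43558691,  0.43513319,  0.02498005,  1.57400472, -0.01161647,
        1.13399448, -0.07508765]), 'dq': array([-0.00196242, -0.00104176, -0.00030925, -0.00195971, -0.00135162,
        0.00028689, -0.00134521]), 'joint_efforts': array([ 2.68314456e-03, -6.69130969e+01,  9.87355784e-01, -3.15150476e+01,
       -6.06322568e-02,  3.72943527e-02,  1.02560743e-04]), 'position': array([0.14717602, 0.60695421, 0.22603655]), 'ee_rot': array([-3.72773402e-01, -3.11934589e+00,  2.18903508e-03]), 'force': array([0.68396143, 0.61577657, 0.20787604]), 'ft_torque': array([-0.03920471,  0.04079525,  0.00716386]), 'gripper_force': 0.0, 'width': 0.9983641536085707} -0.0188
```

View pics/t0.png

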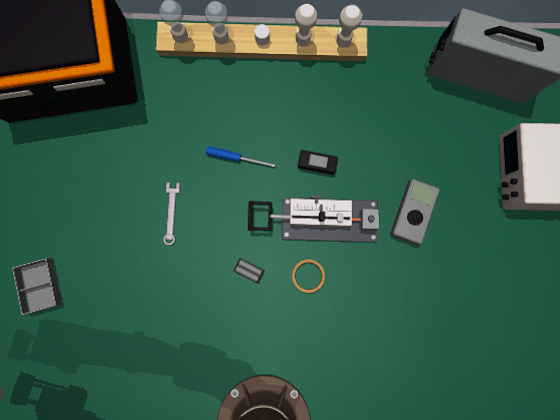

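View pics/s0.png

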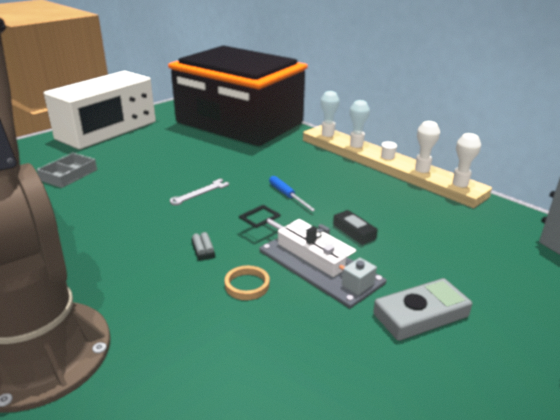

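The overview shows the gauge near top (250-380, 195-240). The handle is at (260,216) and draws out to the left, which is world +y. The knob is near (321,216), the carriage near (340,217) and the clip near (316,199). I'll enlarge both views.

```bash
python3 - <<'E'
from h import *
crop('top','t1.png',240,185,390,250,5.3)
crop('side','s1.png',230,195,390,310,5)
E
```

```text
(no output)
```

View pics/t1.png

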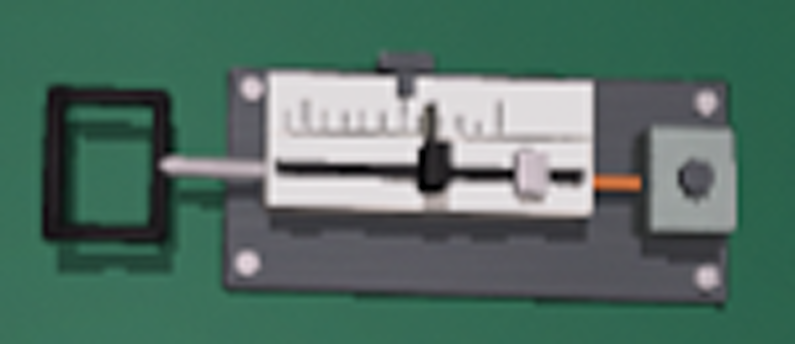

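View pics/s1.png

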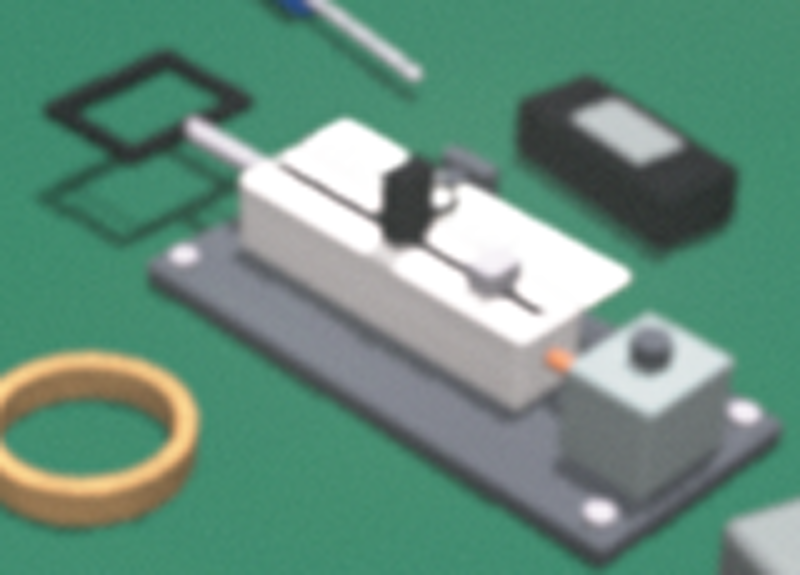

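```bash
cat > fit.py <<'E'
from h import *
from scipy.optimize import least_squares
T=lambda c:((np.array(c)+.5)/5.3-.5)+[240,185]
S=lambda c:((np.array(c)+.5)/5-.5)+[230,195]
L=[('top',T((228,68)),(-40,60,12)),('top',T((222,290)),(-40,-60,12)),('top',T((724,304)),(230,-60,12)),('top',T((727,81)),(230,60,12)),
('top',T((268,70)),(-20,50,50)),('top',T((593,80)),(150,50,50)),('top',T((593,217)),(150,-20,50)),('top',T((266,207)),(-20,-20,50)),
('side',S((150,270)),(-40,-60,12)),('side',S((345,118)),(-20,50,50)),('side',S((632,275)),(150,50,50)),('side',S((520,346)),(150,-20,50)),('side',S((241,183)),(-20,-20,50)),('side',S((781,424)),(230,60,12))]
def g2w(p,q):
    c,s=np.cos(p[2]),np.sin(p[2]);q=np.array(q)/1000
    return np.array([p[0]+c*q[0]-s*q[1],p[1]+s*q[0]+c*q[1],q[2]])
def w2g(p,w):
    c,s=np.cos(p[2]),np.sin(p[2]);d=w[:2]-p[:2]
    return np.array([c*d[0]+s*d[1],-s*d[0]+c*d[1]])*1000
E
python3 - <<'E'
from fit import *
r=lambda p:np.concatenate([proj(n,g2w(p,q))[0]-uv for n,uv,q in L])
for sel in(L,L[:8],L[8:]):
  rr=lambda p:np.concatenate([proj(n,g2w(p,q))[0]-uv for n,uv,q in sel])
  s=least_squares(rr,[.57,-.05,-1.57]);print(s.x,np.round(s.fun.reshape(-1,2),1).tolist())
  if sel is L:p=s.x
np.save('p.npy',p)
for k,c,z in[('bar',(55,164),.042),('rearbar',(161,165),.042),('knobtop',(435,153),.086),('carr',(530,165),.065),('tongue',(404,97),.0535),('ptr',(430,103),.0535)]:
  print(k,w2g(p,atz('top',T(c),z)),atz('top',T(c),z))
for k,c,z in[('tip',(452,200),.0535),('knobtop',(410,168),.086)]:
  print(k,w2g(p,atz('side',S(c),z)))
print('yhat',g2w(p,(-130,0,42)))
E
```

```text
[ 0.54823515 -0.07881506 -1.58158828] [[0.2, -0.3], [0.2, -0.3], [1.2, 0.1], [0.5, 0.2], [0.2, 0.6], [0.3, 0.7], [0.2, 0.0], [-0.1, -0.1], [-1.4, -1.7], [0.2, 0.8], [-0.5, -0.0], [0.3, -1.0], [-0.7, -1.3], [1.1, -0.6]]
[ 0.54844236 -0.07793436 -1.57971285] [[-0.1, -0.4], [-0.1, -0.3], [0.9, -0.1], [0.1, 0.0], [-0.2, 0.6], [-0.0, 0.5], [-0.1, -0.2], [-0.4, -0.1]]
[ 0.54707998 -0.08039589 -1.58462158] [[-1.3, -1.2], [0.4, 1.2], [-0.3, 0.6], [0.4, -0.4], [-0.5, -0.8], [1.3, 0.1]]
bar [-129.92757125   -0.15452728] [0.54948277 0.05110662 0.042     ]
rearbar [-74.71753349   1.08495336] [ 0.55012637 -0.00411358  0.042     ]
knobtop [63.04566303  5.54718049] [ 0.55310163 -0.14191691  0.086     ]
carr [114.26032484   3.97674225] [ 0.55097859 -0.19311164  0.065     ]
tongue [50.3025188  39.16041676] [ 0.58685043 -0.12953725  0.0535    ]
ptr [63.85961846 36.43977518] [ 0.58398364 -0.1430642   0.0535    ]
tip [62.38463001 33.15561287]
knobtop [65.59513241  0.47013675]
yhat [0.54963807 0.05117737 0.042     ]
```

Every measured point agrees with the given geometry:
- **Bar:** at gauge x = -130, so the slide is home.
- **Knob:** x ≈ 63.5.
- **Carriage:** front face x ≈ 106.
- **Tongue:** x ≈ 50.

That puts the tell-tale at about 35 mm now, and the pull needed is about 49 mm. Next I move above the slot on the handle side of the knob with the fingers shut.

carry_out --increments '[25,-44,0,0,0,0.014,25,-44,0,0,0,0.014,25,-44,0,0,0,0.014,25,-44,0,0,0,0.014,25,-44,0,0,0,0.014,25,-44,0,0,0,0.014,25,-44,0,0,0,0.014,25,-44,0,0,0,0.014,25,-44,0,0,0,0.014,25,-44,0,0,0,0.014,25,-44,0,0,0,0.014,25,-44,0,0,0,0.014,25,-44,0,0,0,0.014,25,-44,0,0,0,0.014,25,-44,0,0,0,0.014,25,-44,0,0,0,0.014,0,0,0,0,0,0,0,0,0,0,0,0]' --grip 1 --newtons 20

```text
clock: 2.45
position: [0.5468, -0.0961, 0.2264]
ee_rot: [-0.022, -3.141, -0.001]
force: [-0.4, 0.8, -0.3]
width: 0.006
gripper_force: 0.0
```

carry_out --increments '[1,0,-40,0,0,-0.012,0,0,-40,0,0,-0.012,0,0,-40,0,0,0,0,0,-25,0,0,0,0,0,-12,0,0,0,0,0,-6,0,0,0,0,0,0,0,0,0]'

```text
clock: 3.32
position: [0.5486, -0.0962, 0.0642]
ee_rot: [0.059, 3.14, 0.0]
force: [0.7, -0.9, 0.2]
width: 0.002
gripper_force: 0.0
```

```bash
python3 - <<'E'
from fit import *
a=cv2.resize(vision.get_image('top')[185:250,240:390],None,fx=5.3,fy=5.3,interpolation=2)[:,:,::-1]
b=cv2.resize(vision.get_image('side')[180:250,230:390],(795,348),interpolation=2)[:,:,::-1]
cv2.imwrite('pics/c2.png',np.vstack([np.hstack([a[:210]]),b]))
print(readout.observe()['position'],w2g(np.load('p.npy'),readout.observe()['position']))
E
```

```text
[ 0.54884485 -0.09654065  0.06461264] [17.71797969  0.80095271]
```

View pics/c2.png

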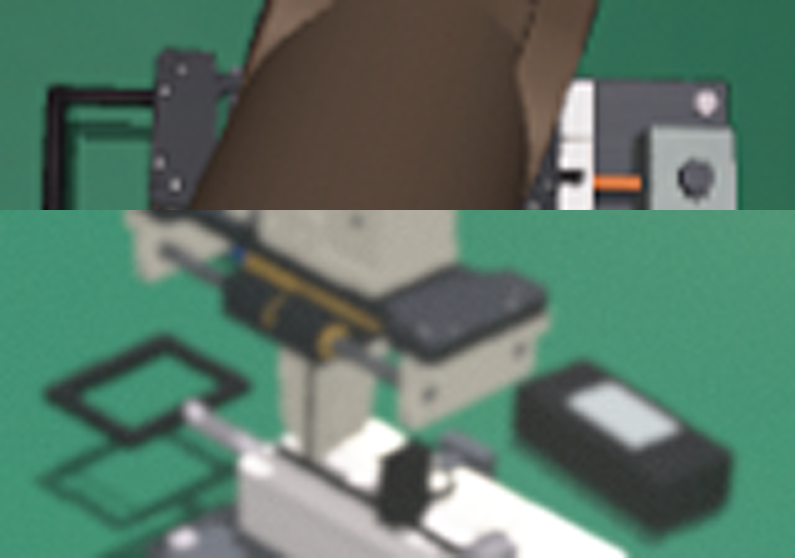

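The shut fingers stand over the slot, tips just above the housing at crop pixel (320,430). The knob is still ahead of them at (405,480). Now I push it gently.

carry_out --increments '[-1,-5,0,0,0,0.025,0,-5,0,0,0,0,0,-5,0,0,0,0,0,-5,0,0,0,0,0,-5,0,0,0,0,0,-5,0,0,0,0,0,-5,0,0,0,0,0,-5,0,0,0,0]'

```text
clock: 4.42
position: [0.5471, -0.1367, 0.0637]
ee_rot: [-0.02, -3.141, -0.0]
force: [-1.1, 1.5, 0.5]
width: 0.006
gripper_force: 0.8
```

carry_out --increments '[0,-3,0,0,0,0,0,-3,0,0,0,0]'

```text
clock: 4.68
position: [0.5471, -0.1427, 0.0637]
ee_rot: [-0.02, -3.141, -0.0]
force: [-1.5, 2.4, 1.0]
width: 0.006
gripper_force: 0.8
```

carry_out --increments '[0,-3,0,0,0,0,0,-2,0,0,0,0]'

```text
clock: 4.92
position: [0.5471, -0.1478, 0.0637]
ee_rot: [-0.02, -3.141, -0.0]
force: [-1.2, 0.9, 1.2]
width: 0.004
gripper_force: 0.8
```

carry_out --increments '[0,-1,0,0,0,0,0,-1,0,0,0,0]'

```text
clock: 5.18
position: [0.5472, -0.1495, 0.0637]
ee_rot: [-0.02, -3.141, -0.0]
force: [-1.1, 1.9, 0.8]
width: 0.002
gripper_force: 0.8
```

carry_out --increments '[0,-1,0,0,0,0,0,-1,0,0,0,0]'

```text
clock: 5.42
position: [0.5472, -0.1516, 0.0637]
ee_rot: [-0.02, -3.141, -0.0]
force: [-0.5, 1.7, 0.3]
width: 0.006
gripper_force: 0.8
```

carry_out --increments '[0,-1,0,0,0,0,0,0,0,0,0,0]'

```text
clock: 5.68
position: [0.5473, -0.1527, 0.0638]
ee_rot: [0.02, 3.141, -0.0]
force: [-1.2, 1.3, -0.2]
width: 0.005
gripper_force: 0.4
```

carry_out --increments '[0,-1.5,0,0,0,0,0,-1.5,0,0,0,0]'

```text
clock: 5.92
position: [0.5472, -0.1552, 0.0637]
ee_rot: [-0.02, -3.141, -0.001]
force: [-0.8, 5.5, -0.2]
width: 0.006
gripper_force: 2.8
```

carry_out --increments '[0,-1,0,0,0,0,0,-1,0,0,0,0]'

```text
clock: 6.18
position: [0.5473, -0.1554, 0.0636]
ee_rot: [-0.018, -3.141, -0.004]
force: [-1.2, 9.9, 0.9]
width: 0.004
gripper_force: 5.0
```

```bash
python3 - <<'E'
from h import *
crop('side','s3.png',260,195,370,270,7)
E
```

```text
(no output)
```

View pics/s3.png

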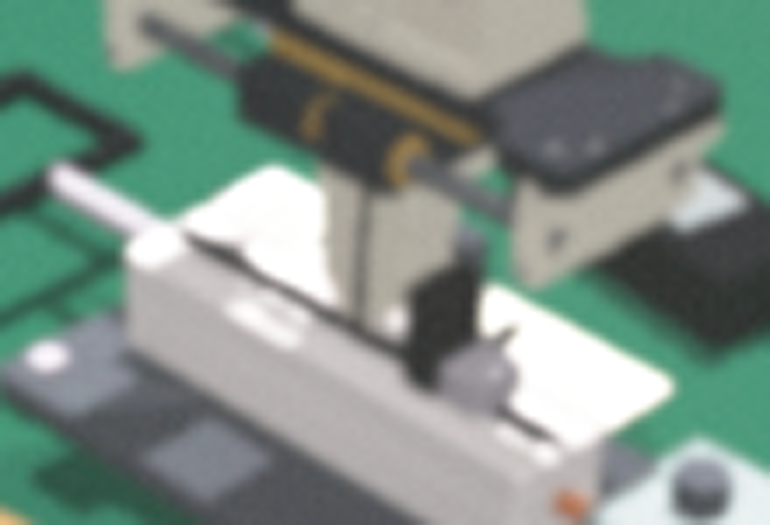

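The knob sits flush against the carriage at crop pixel (430-470,330-380), and the 10 N of contact force confirms it has reached the stop. I back off, rise, and go over the D-handle bar with the gripper partly open.

carry_out --increments '[0,6,0,0,0,0,0,10,10,0,0,0,0,15,30,0,0,0,0,20,20,0,0,0,0,40,0,0,0,0,0,40,0,0,0,0,0,40,0,0,0,0,1,30,0,0,0,0,1,8,0,0,0,0,0,0,0,0,0,0]'

```text
clock: 7.48
position: [0.5495, 0.0512, 0.1242]
ee_rot: [0.019, 3.141, -0.001]
force: [0.4, -0.7, 0.4]
width: 0.003
gripper_force: 0.0
```

carry_out --increments '[0,0,0,0,0,0,0,0,0,0,0,0,0,0,0,0,0,0]' --grip 0.57

```text
clock: 7.85
position: [0.5493, 0.0506, 0.1237]
ee_rot: [-0.022, -3.142, 0.0]
force: [-0.6, 0.0, 0.5]
width: 0.284
gripper_force: 0.0
```

```bash
python3 - <<'E'
from fit import *
s=readout.observe();print(s['position'],s['width'],w2g(np.load('p.npy'),s['position']))
crop('top','t4.png',240,185,390,250,5.3)
E
```

```text
[0.54925489 0.050601   0.12374515] 0.2842840222340573 [-129.41952069   -0.37694529]
```

View pics/t4.png

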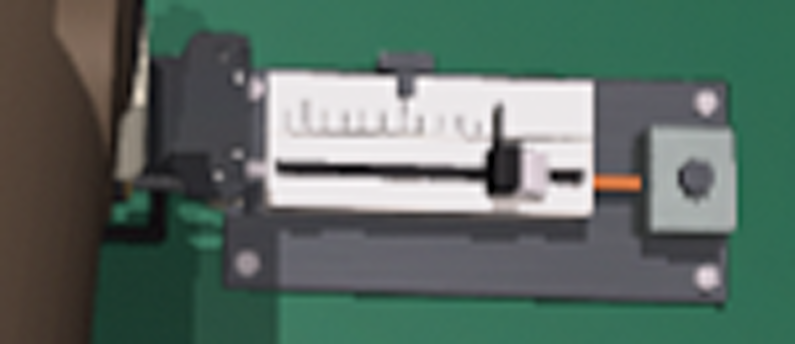

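The tell-tale is at zero: the pointer is at (498,105), touching the carriage, and the tongue is at (404,90). Both stay visible to the top camera. I'll measure the gap to sub-pixel accuracy and then descend onto the bar.

```bash
cat > gap.py <<'E'
from fit import *
p=np.load('p.npy')
def gap(lo=300,hi=335):
    ims=[vision.get_image('top').astype(float).mean(2) for _ in range(3)];g=np.mean(ims,0)
    np.save('g.npy',g)
    out=[]
    for rows,thr in((range(201,203),0),(range(205,208),0)):
        for r in rows:
            a,b=(311,321) if r<204 else (lo,hi)
            s=g[r,a:b];w=np.clip(np.median(s)-s-25,0,None);u=(w*np.arange(a,b)).sum()/max(w.sum(),1e-9)
            out.append((r,round(u,2),round(w.max()),np.round(w2g(p,atz('top',(u,r),.0535)),1).tolist()))
    return out
if __name__=='__main__':
    import sys
    for o in gap(*map(int,sys.argv[1:])): print(o)
E
python3 gap.py 328 340; python3 -c "
import numpy as np;g=np.load('g.npy').astype(int);print(g[199:213,310:340])"
```

```text
(201, np.float64(316.0), 112, [50.7, 44.5])
(202, np.float64(315.94), 120, [50.6, 41.7])
(205, np.float64(333.56), 95, [99.2, 34.9])
(206, np.float64(333.42), 132, [98.9, 32.1])
(207, np.float64(333.38), 150, [98.8, 29.3])
[[180 170 166 168 147  92 101 102 132 167 166 160 148 149 148 148 150 149
  149 149 140 119 118 116 115 107  89  84  88  82]
 [240 241 242 245 217  88  99 112 192 246 242 237 227 227 227 227 228 228
  228 228 223 207 207 207 206 200 184 182 185 185]
 [234 235 235 239 212  86  98 109 187 240 235 235 235 236 236 236 236 235
  236 236 236 237 237 238 238 238 239 239 239 239]
 [233 233 234 237 209  75  86 107 189 238 234 233 233 234 234 233 234 233
  234 234 233 234 234 234 235 234 234 234 234 234]
 [233 233 234 236 224 147 131 183 219 236 233 233 233 233 233 233 233 233
  233 233 233 234 235 232 228 235 234 233 233 233]
 [233 234 234 235 238 218 186 241 236 234 233 233 233 233 233 233 233 233
  233 233 233 234 233 206 181 229 235 233 233 233]
 [234 230 227 235 236 214 182 238 235 234 234 233 233 234 234 234 234 234
  234 233 234 236 225 134 113 215 236 234 233 233]
 [
[... 173 characters left out ...]
223 210 235 224 187 211
  235 230 227 238 215  56 116 218 237 234 233 233]
 [238 215 183 239 236 224 213 238 214 182 237 235 223 210 236 225 188 212
  236 220 196 240 215  57 117 219 237 234 234 234]
 [208 189 173 213 214 205 196 222 194 174 231 229 221 217 235 229 204 210
  237 219 191 242 217  61 119 222 240 237 237 236]
 [180 192 199 187 191 200 203 207 198 199 225 224 223 225 231 231 223 206
  219 208 199 225 191  59 106 194 218 211 208 203]
 [237 237 236 236 236 236 236 235 235 234 233 233 231 230 229 228 228 221
  202 205 208 210 174  40  68 115 116 107 139 175]
 [234 234 234 234 234 234 234 234 234 234 234 233 233 233 234 234 234 235
  235 236 238 238 184  24  53  74  68  82 165 230]]
```

carry_out --increments '[0,0.5,0,0,0,0,0,0,-10,0,0,0,0,0,-20,0,0,0,0,0,-10,0,0,0]'

```text
clock: 8.55
position: [0.5485, 0.0519, 0.0823]
ee_rot: [-0.02, -3.14, 0.0]
force: [-0.3, -0.3, 0.0]
width: 0.429
gripper_force: 0.0
```

carry_out --increments '[0.5,0,-20,0,0,0,0,0,-20,0,0,0,0,0,-12,0,0,0,0,0,-6,0,0,0,0,0,0,0,0,0]'

```text
clock: 9.18
position: [0.5497, 0.0519, 0.0257]
ee_rot: [-0.02, -3.141, 0.0]
force: [-0.5, 0.3, 1.0]
width: 0.424
gripper_force: 0.0
```

carry_out --increments '[0,0,0,0,0,0,0,0,0,0,0,0,0,0,0,0,0,0,0,0,0,0,0,0]' --grip 1 --newtons 40

```text
clock: 9.68
position: [0.5499, 0.0508, 0.026]
ee_rot: [0.021, 3.141, -0.002]
force: [-0.0, -3.3, 2.5]
width: 0.116
gripper_force: 40.0
```

carry_out --increments '[0,3,0,0,0,0,0,5,0,0,0,0,0,5,0,0,0,0,0.5,5,0,0,0,0,0,5,0,0,0,0,0,5,0,0,0,0,0,5,0,0,0,0,0,3,0,0,0,0,0,0,0,0,0,0,0,0,0,0,0,0]'

```text
clock: 10.92
position: [0.5503, 0.0854, 0.026]
ee_rot: [0.024, 3.141, -0.004]
force: [-0.7, -9.0, 3.9]
width: 0.115
gripper_force: 40.0
```

```bash
python3 gap.py 317 326; python3 -c "
import numpy as np;g=np.load('g.npy').astype(int);print(g[201:210,310:328])"
```

```text
(201, np.float64(316.0), 114, [50.7, 44.5])
(202, np.float64(315.94), 122, [50.6, 41.7])
(205, np.float64(321.27), 152, [65.4, 33.8])
(206, np.float64(321.28), 152, [65.5, 31.0])
(207, np.float64(321.27), 157, [65.5, 28.2])
[[236 236 237 241 216  88 100 111 190 242 238 237 238 238 238 238 238 238]
 [235 235 236 239 212  77  88 108 192 240 237 236 236 236 236 236 236 236]
 [235 236 236 238 226 150 134 186 222 239 238 235 230 237 236 235 235 235]
 [236 236 236 237 240 221 191 243 239 238 232 188 194 239 236 235 235 236]
 [236 232 229 237 238 217 186 240 238 240 214  60 155 243 237 236 236 236]
 [237 222 203 238 237 221 198 239 231 227 217  54 146 237 238 233 224 229]
 [238 216 185 239 237 226 216 239 217 188 216  35 122 223 239 226 190 215]
 [240 218 186 240 239 227 216 240 219 190 218  36 124 223 240 227 191 215]
 [212 193 176 216 217 209 200 225 198 182 209  37 134 231 241 232 207 213]]
```

carry_out --increments '[0,3,0,0,0,0,0,3,0,0,0,0,0,3,0,0,0,0,0,2,0,0,0,0,0,1,0,0,0,0,0,0,0,0,0,0]'

```text
clock: 11.82
position: [0.5504, 0.0964, 0.026]
ee_rot: [0.025, 3.141, -0.005]
force: [-0.5, -12.3, 4.8]
width: 0.118
gripper_force: 40.0
```

```bash
python3 gap.py 313 322; python3 -c "
import numpy as np;g=np.load('g.npy').astype(int);print(g[201:214,310:328])"
```

```text
(201, np.float64(316.0), 114, [50.7, 44.5])
(202, np.float64(315.93), 122, [50.6, 41.7])
(205, np.float64(316.9), 118, [53.4, 33.4])
(206, np.float64(317.02), 149, [53.8, 30.6])
(207, np.float64(317.35), 147, [54.7, 27.9])
[[237 237 237 241 217  88 100 111 190 242 238 237 238 238 238 238 238 238]
 [235 236 236 239 213  78  89 111 194 240 236 236 236 236 236 236 236 236]
 [236 236 236 238 227 152 121 157 211 240 236 236 235 235 236 236 236 236]
 [236 236 236 237 241 225 158 175 200 241 236 236 235 235 236 235 236 236]
 [236 232 229 237 239 223 133  93 158 243 237 236 236 236 236 236 236 236]
 [237 222 203 238 239 227 143  58 137 232 239 236 232 228 237 233 224 229]
 [238 216 185 239 239 233 170  61  87 194 240 237 225 214 238 227 190 214]
 [240 218 186 241 240 233 171  62  89 196 242 238 226 214 238 227 191 216]
 [212 193 177 217 218 215 163  57  87 190 238 233 224 220 237 232 208 214]
 [183 196 203 191 197 211 182  57 104 186 216 220 227 229 234 234 225 210]
 [239 239 239 239 241 240 186  58 106 158 147 191 239 234 232 231 231 224]
 [236 236 236 238 238 200  76  42  41  35  23 153 239 231 229 231 234 237]
 [236 236 237 239 228 135  13  46  45  41  28 143 227 218 212 216 226 237]]
```

carry_out --increments '[0,1,0,0,0,0,0,1,0,0,0,0,0,0.8,0,0,0,0,0,0,0,0,0,0]'

```text
clock: 12.48
position: [0.5504, 0.099, 0.026]
ee_rot: [0.025, 3.141, -0.005]
force: [0.1, -11.4, 4.8]
width: 0.12
gripper_force: 40.0
```

```bash
python3 gap.py 312 321; python3 -c "
import numpy as np;g=np.load('g.npy').astype(int);print(g[201:214,310:323])
from h import *
crop('top','t5.png',295,190,345,225,15)"
```

```text
(201, np.float64(316.0), 113, [50.7, 44.5])
(202, np.float64(315.94), 121, [50.6, 41.7])
(205, np.float64(316.2), 203, [51.4, 33.3])
(206, np.float64(316.17), 178, [51.4, 30.5])
(207, np.float64(316.13), 153, [51.3, 27.8])
[[237 237 238 241 217  89 100 111 190 242 238 238 237]
 [236 236 236 240 213  79  90 112 193 240 236 236 236]
 [235 236 236 238 228 147  90 153 226 239 236 235 235]
 [236 236 236 237 242 217  81 185 244 237 236 236 236]
 [236 232 229 237 241 211   8 161 244 238 236 236 236]
 [237 222 204 238 241 213  22 163 238 224 237 236 232]
 [238 216 185 239 242 214  36 163 225 185 238 237 225]
 [240 218 187 241 243 215  37 165 226 187 240 237 226]
 [212 193 176 218 222 190  38 150 209 181 235 232 223]
 [183 196 203 192 201 176  32 122 184 178 222 229 226]
 [239 239 239 242 241 184  32 101 160 150 194 240 235]
 [236 236 238 238 200  79  42  42  36  24 150 237 233]
 [236 237 239 228 135  13  46  46  42  29 137 223 221]]
```

View pics/t5.png

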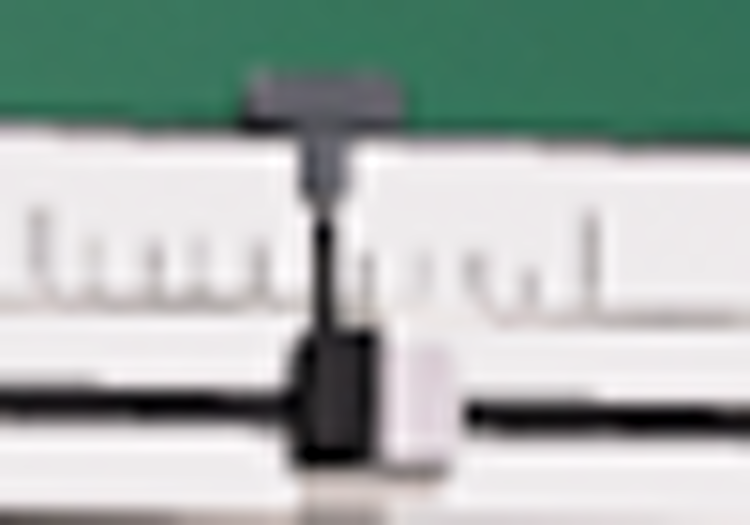

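The pointer at crop (322,230) lines up with the tongue at (325,170), within about 0.5 mm. I hold for over two seconds, then ease the handle home.

carry_out --increments '[0,0,0,0,0,0,0,0,0,0,0,0,0,0,0,0,0,0,0,0,0,0,0,0,0,0,0,0,0,0,0,0,0,0,0,0,0,0,0,0,0,0,0,0,0,0,0,0,0,0,0,0,0,0,0,0,0,0,0,0,0,0,0,0,0,0,0,0,0,0,0,0,0,0,0,0,0,0,0,0,0,0,0,0,0,0,0,0,0,0,0,0,0,0,0,0,0,0,0,0,0,0,0,0,0,0,0,0,0,0,0,0,0,0,0,0,0,0,0,0]'

```text
clock: 15.18
position: [0.5504, 0.0991, 0.026]
ee_rot: [0.025, 3.141, -0.005]
force: [0.8, -11.5, 4.6]
width: 0.12
gripper_force: 40.0
```

carry_out --increments '[0,-1,0,0,0,0,0,-2,0,0,0,0,0,-3,0,0,0,0,0,-3,0,0,0,0,0,-3,0,0,0,0,0,-3,0,0,0,0,0,-3,0,0,0,0,-0.5,-3,0,0,0,0,0,-3,0,0,0,0,0,-3,0,0,0,0,0,-3,0,0,0,0,0,-3,0,0,0,0,0,-3,0,0,0,0,0,-3,0,0,0,0,0,-3,0,0,0,0,0,-2,0,0,0,0,0,-1,0,0,0,0,0,-1,0,0,0,0,0,-0.5,0,0,0,0,0,0,0,0,0,0]'

```text
clock: 17.68
position: [0.55, 0.0548, 0.026]
ee_rot: [0.022, 3.141, -0.002]
force: [-1.2, -4.6, 4.0]
width: 0.111
gripper_force: 40.0
```

carry_out --increments '[0,-1,0,0,0,0,0,-1,0,0,0,0,0,-1,0,0,0,0,0,-1,0,0,0,0,0,-0.5,0,0,0,0,0,0,0,0,0,0]'

```text
clock: 18.42
position: [0.55, 0.0514, 0.026]
ee_rot: [0.021, 3.141, -0.0]
force: [-0.4, -5.2, 4.9]
width: 0.116
gripper_force: 40.0
```

carry_out --increments '[0,-0.5,0,0,0,0,0,-0.5,0,0,0,0,0,0,0,0,0,0]'

```text
clock: 18.8
position: [0.55, 0.0506, 0.026]
ee_rot: [0.02, 3.141, 0.0]
force: [0.4, -4.3, 5.1]
width: 0.115
gripper_force: 40.0
```

carry_out --increments '[0,-0.5,0,0,0,0,0,-0.5,0,0,0,0,0,0,0,0,0,0]'

```text
clock: 19.18
position: [0.55, 0.0506, 0.026]
ee_rot: [0.019, 3.141, 0.002]
force: [-0.4, -1.4, 5.4]
width: 0.115
gripper_force: 40.0
```

The handle is home: position holds at 50.6 mm while the spring load transfers to the stop. I release and rise.

carry_out --increments '[0,-0.3,0,0,0,0,0,0,0,0,0,0,0,0,0,0,0,0]'

```text
clock: 19.55
position: [0.5499, 0.0506, 0.026]
ee_rot: [0.019, 3.141, 0.002]
force: [-0.4, -0.6, 5.6]
width: 0.118
gripper_force: 40.0
```

carry_out --increments '[0,0,0,0,0,0,0,0,0,0,0,0,0,0,0,0,0,0,0,0,0,0,0,0,0,0,0,0,0,0]' --grip 0.6

```text
clock: 20.18
position: [0.5497, 0.0495, 0.0257]
ee_rot: [-0.02, -3.142, -0.0]
force: [0.4, -1.2, 0.2]
width: 0.401
gripper_force: 0.0
```

carry_out --increments '[0,1,5,0,0,0,0,0,10,0,0,0,0,0,20,0,0,0,0,0,30,0,0,0,0,0,40,0,0,0,0,20,30,0,0,0,0,40,0,0,0,0,0,40,0,0,0,0,0,40,0,0,0,0,0,20,0,0,0,0,0,0,0,0,0,0]'

```text
clock: 21.55
position: [0.5496, 0.2113, 0.1609]
ee_rot: [0.017, 3.141, 0.0]
force: [-0.1, -0.0, 0.3]
width: 0.399
gripper_force: 0.0
```

```bash
python3 - <<'E'
from fit import *
print(readout.observe()['position'],readout.observe()['width'])
a=cv2.resize(vision.get_image('top')[120:290,150:450],None,fx=2.6,fy=2.6,interpolation=2)[:,:,::-1]
cv2.imwrite('pics/t6.png',a)
E
python3 gap.py 312 321
```

```text
[0.54963237 0.21127564 0.16091418] 0.39923333974225267
(201, np.float64(316.0), 112, [50.7, 44.5])
(202, np.float64(315.94), 120, [50.6, 41.7])
(205, np.float64(316.2), 202, [51.4, 33.3])
(206, np.float64(316.17), 177, [51.4, 30.5])
(207, np.float64(316.12), 151, [51.3, 27.8])
```

View pics/t6.png

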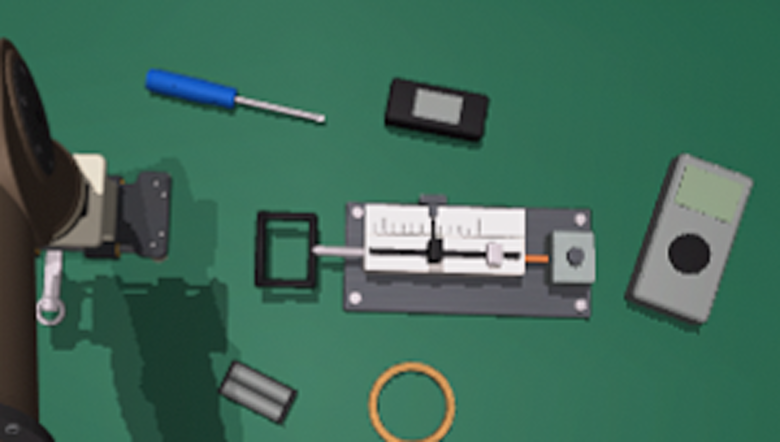

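The slide is home, with the bar at crop (262,250) and the carriage at (495,253). The tell-tale at (434,250) still points at the tongue at (433,205). The bystanders in view are undisturbed and the arm is clear.

```bash
python3 -c "
from cell import arm; print(arm.sign_off())"
```

```text
the job is handed in; nothing more can be done
None
```

The proof pull is done and handed in: I zeroed the tell-tale against the carriage, drew the handle out about 48 mm to bring the pointer opposite the tongue (within about 0.5 mm), held it over two seconds, eased it home and let go, with the reading still showing and nothing else on the bench touched.

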